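# Take the vial carrier off its drying hook and hold it level over the drip tray

## Robot

A 7-joint arm with a two-finger parallel gripper is mounted at the origin on the work surface. World frame = base frame: x ahead of the robot, y to its left, z up, the work surface at z = 0. Lengths are in mm, angles in rad, forces in N, time in s.
With the tool pointing down it reaches from about 350 to 775 mm from the base axis. Payload 3.1 kg.
Tool frame: the origin (TCP) lies at the very end of the fingers, on their centre line; the grasp point (between the pads) lies behind it (grasp_offset is the y of the grasp point in the tool frame, in mm); y points along the fingers, z is the direction in which the jaws open and shut, and the axes are right-handed (so a half turn about y gives the same grasp; the last joint's range is limited). The gripper opens to 85 mm and grips with 20 to 120 N. Pads are 22 mm wide; open, the fingers measure 114 mm over their backs; the gripper's body (76 mm by 85 mm) begins 54 mm behind the grasp point. The pads swing forward as they close: fully open they stand 13 mm farther back than shut.
Start: joints at [1.108, 0.311, 0.014, 1.512, -0.004, 1.319, -0.027], TCP at [224.703, -502.022, 231.304] pointing down, gripper open.
Joint ranges: [-2.7, 2.7], [-0.3, 1.91], [-1.27, 1.3], [0.12, 2.57], [-1.44, 4.58], [0.2, 2.03], [-3.05, 3.05]. Speed limits (rad/s): [2.79, 2.79, 3.14, 3.14, 3.14, 3.14, 3.14].

## Interface

Orientations are given as a unit quaternion [w, x, y, z].
In Python, from rig import * gives the robot as it stands.
- The arm moves only by the shell command python3 -m crank 'ROWS' [FORCE]. ROWS is JSON, a list of rows, each a list of 3 entries, a list of its own where there are three numbers: the shift along the tool's x, y, z in cm, then the turn about the tool's y in degrees, then the closure, from -1 (fully open) to 1 (shut). In form: [[[tx, ty, tz], twist, hand], ...]. A call has 1 to 12 rows; each row is the pose to reach, as a shift and turn from the pose measured when the call began, along the tool's axes at that moment; what a row does not reach only later rows make up. A row lasts 1/8 s, in which the tool goes at most 62.5 mm and 10.7 degrees, less where a joint would pass 70% of its speed; a pose out of reach is approached as far as the arm can. A call with a gripper value outside its range is refused whole. The fingers move at their own pace and stop on an object; FORCE is the grip in N (left out, the last holds). Time passes only in rows, so rows that repeat a pose let the fingers close. It gives the time, the measured TCP pose, the force and the opening at its end, in the units of the state.
- observe(): the state, without advancing time (a new reading comes with each control period).
- grab_frame(name): name is "side" or "top"; returns the picture (400x640x3 uint8, red, green, blue); there is no depth.
- get_calibration(name): a dict with "fov_y" (degrees; the focal length in pixels is half the picture's height over the tangent of half this angle, whatever the lens; pixels are square), "cx", "cy" (the principal point, pixels), "k1" (the pictures are not rectified: a ray, as slopes to the right and down, at radius r is drawn at 1 + k1 r^2 times it, then the intrinsics apply), "R" (3x3) and "t" (3): a world point X has camera coordinates R X + t. Camera axes: x right, y down, z forward; pixel columns grow to the right and rows downward; lengths in mm; the calibration is good to about 2 mm. A picture is of the moment at which its call begins. get_calibration takes no time and is no camera call.
- finish_job(): hands the job in, once; it reports no verdict.
The state is a dict: "t": time; "q": joint angles; "joint_velocities": joint speeds; "tau": joint torques, N m; "tool_pos": TCP position; "eef_rot": TCP orientation; "force": force on the tool from outside, world axes, zero at the start; "wrist_torque": the same for the moment, N m; "opening": opening from 0.0 (shut) to 1.0 (fully open).
Only numpy, scipy, OpenCV 4.12 (cv2) and the standard library are available. Lean on these libraries where they do the work, as an engineer would, in place of code of your own. Each camera call takes 0.05 s, during which the arm holds its last target. There are 200 camera calls.

## Task

Take the vial carrier by its grip block, lift it up and off the two-pronged hook of the drying stand, and bring it over the middle of the steel drip tray, keeping it upright all the way so that the vials stay in it. Finish holding it there in the gripper, level and still, its underside about a hand's breadth (10 cm) above the bench: do not put it down or let go. Leave the two bottles and the cup as they stand.

Things in the scene. Friction and masses are not known exactly. Their poses are not given: they have to be found in the camera images.
- carrier: Loose aluminium vial carrier, 0.16 to 0.28 kg empty, hanging level by its bail on the stand's hook, 55 mm over the bench. Tray of three cells, 42 (x) by 108 (y) by 40 mm high; bail over it with a level bar; white grip block on the bar. Origin: centre of the tray's underside. x: along the prongs as it hangs, +x to the stand's rod; y along the row of cells; z up.
- carrier_grip (a point): Point to grip: inside the carrier's white plastic grip block, on its vertical centre line, 160 mm above the carrier's origin. Block: 22 mm (x) by 44 mm (y), 44 mm high, reaching 17 mm above and 27 mm below this point, standing on the bar. The prongs' tops are 35 mm below this point. Axes as the carrier.
- carrier_bar (a point): Middle of the underside of the bail's bar, where it rests on the prongs, 125 mm above the carrier's origin. Bar 12 mm (x) by 108 mm (y), 8 mm thick, carried by an upright strip at each end (y = -52 and +52 mm; 12 mm by 4 mm), so the opening under it is 100 mm wide.
- vial1: Loose glass vial with black cap, 25 mm diameter, 55 mm high, 25 g, upright in the carrier's cell at +y; its top is 59 mm above the carrier's origin. Origin: centre of its underside, 4 mm above the carrier's underside.
- vial2: Like vial1, in the middle cell.
- vial3: Like vial1, in the cell at -y.
- stand: Fixed drying stand, place and yaw vary. Base plate 140 (x) by 130 (y) by 12 mm; origin: centre of its underside. A 14 mm rod at x = +45 mm ends in a clamp block, top 183 mm up. From it two level 8 mm steel prongs (y = -14, +14 mm) run along the stand's -x, roughly towards the robot, to x = -62 mm; tops 180 mm up, ends turned up to 192 mm.
- stand_hang (a point): Point between the prongs, level with their tops, 30 mm from the stand's origin along -x, 180 mm up; the carrier's bar hangs here, within 4 mm. The prongs pass under the bar, above the vials: raise the carrier 20 to 45 mm, then draw it off along the stand's -x by 70 mm or more; while lower than the prongs it must then not swing back in under their tips.
- tray: Shallow open steel drip tray, fixed to the bench (its place and yaw vary), on the other side (left or right) from the stand: 140 mm (x) by 180 mm (y), walls 25 mm high and 3 mm thick. Origin: centre of its underside.
- amber_bottle: Bystander: amber glass bottle, 72 mm diameter, 170 mm high, standing on the bench to the robot's left, outside the work. Origin: centre of its underside.
- metal_bottle: Bystander: aluminium bottle, 64 mm diameter, 150 mm high, standing on the bench to the robot's right, outside the work. Origin: centre of its underside.
- cup: Bystander: small white plastic cup, 60 mm across, 55 mm high, standing on the bench near the robot. Origin: centre of its underside.
Not all that is in view belongs to the job. Several things look just like the tray: the one meant starts farthest to the robot's left.

How it is judged:
By the outcome, as a careful person would: the job done as asked, in the order asked, and still so for the second after the job is handed in, while the arm keeps its last pose, push and grip.
It also fails if it takes over 45 s, if anything falls off the work surface, if the arm or the gripper's body presses on something with over 40 N, if the wrist force passes 120 N, or if a joint passes its speed limit or range.

## Working session

There is one attempt and no reset: what is moved stays moved. The work goes in short steps, Python scripts to look and compute and a shell command to move; the robot and the scene stay as the last step left them, time stands still between calls to the robot, and variables do not carry over. Pictures are saved under pics/ and viewed, about 8 in all and at most 12, crops included, and the job is handed in when it is done.

```bash
mkdir -p pics; ls; cat > h.py <<'E'
from rig import *
import numpy as np, cv2
from scipy.spatial.transform import Rotation as Ro
def Rt(s):
    w,x,y,z=s["eef_rot"]; return Ro.from_quat([x,y,z,w]).as_matrix()
def ray(name,uv):
    c=get_calibration(name); f=200/np.tan(np.radians(c["fov_y"])/2)
    K=np.array([[f,0,c["cx"]],[0,f,c["cy"]],[0,0,1.]])
    p=cv2.undistortPoints(np.array([[uv]],float),K,np.array([c["k1"],0,0,0.])).ravel()
    # (cv2 inverts the k1 model iteratively)
    R=np.array(c["R"]);t=np.array(c["t"]); d=R.T@np.array([p[0],p[1],1]); return -R.T@t,d/np.linalg.norm(d)
def onz(name,uv,z):
    o,d=ray(name,uv); return o+d*(z-o[2])/d[2]
def tri(uva,uvb,a="side",b="top"):
    o1,d1=ray(a,uva);o2,d2=ray(b,uvb)
    s=np.linalg.lstsq(np.c_[d1,-d2],o2-o1,rcond=None)[0]
    p,q=o1+s[0]*d1,o2+s[1]*d2; return (p+q)/2,np.linalg.norm(p-q)
def proj(name,X):
    c=get_calibration(name); f=200/np.tan(np.radians(c["fov_y"])/2)
    p=np.array(c["R"])@np.array(X,float)+np.array(c["t"]); x=p[:2]/p[2]; x=x*(1+c["k1"]*(x@x)); return x*f+[c["cx"],c["cy"]]
def snap(name,fn,box=None,k=1):
    im=grab_frame(name); cv2.imwrite("pics/raw_"+fn,im[...,::-1])
    o=im[...,::-1]
    if box: o=o[box[1]:box[3],box[0]:box[2]]
    cv2.imwrite("pics/"+fn,cv2.resize(o,None,fx=k,fy=k,interpolation=cv2.INTER_CUBIC)); return im
E
python3 - <<'E'
from h import *
s=observe();print(s);print(Rt(s).round(3));
import rig;print([a for a in dir(rig) if not a.startswith('_')])
for n in("side","top"):
    snap(n,n+"0.png");print(n,get_calibration(n), (-np.array(get_calibration(n)["R"]).T@np.array(get_calibration(n)["t"])).round())
try: print(grasp_offset)
except Exception as e: print(e)
E
```

```text
pics
{'t': 0.0, 'q': array([ 1.10832249,  0.31173327,  0.01400313,  1.51309869, -0.00441867,
        1.31920844, -0.02720903]), 'joint_velocities': array([-0.00013186, -0.00049761,  0.00164442,  0.00121676,  0.00050108,
       -0.00028046, -0.000286  ]), 'tau': array([ 3.92421034e-04, -3.79915595e+01,  1.46307573e-01, -2.30591351e+01,
        1.23060597e-02,  1.35513389e-02, -1.20231044e-05]), 'tool_pos': array([ 224.35998708, -501.33317934,  230.20012848]), 'eef_rot': array([ 0.14748169, -0.14789622,  0.69233979, -0.69068189]), 'force': array([-0.10644697,  0.05974038, -1.43264639]), 'wrist_torque': array([0.01122088, 0.01180018, 0.01382804]), 'opening': 1.0037874212812838}
[[-0.913 -0.001  0.409]
 [-0.409  0.002 -0.913]
 [ 0.    -1.    -0.002]]
['MotionError', 'finish_job', 'get_calibration', 'grab_frame', 'grasp_offset', 'observe']
side {'fov_y': 49.592398899128995, 'cx': 319.00926478911714, 'cy': 198.53877603070995, 'k1': -0.09573246477523717, 'R': array([[ 0.83082297, -0.55611149, -0.02175345],
       [-0.32108254, -0.44703389, -0.8349052 ],
       [ 0.45457585,  0.70064307, -0.54996372]]), 't': array([-480.9630669 ,  291.73676353, 1185.51192081])} [ -46. -968.  885.]
top {'fov_y': 46.83554909013507, 'cx': 315.0325884884052, 'cy': 201.30798134925823, 'k1': -0.05106391037268002, 'R': array([[ 1.07126239e-04, -9.99980376e-01,  6.26391724e-03],
       [-9.76746964e-01, -1.44758778e-03, -2.14390466e-01],
       [ 2.14395327e-01, -6.09529531e-03, -9.76727952e-01]]), 't': array([  -4.75784944,  575.65252545, 1586.52172046])} [ 222.    6. 1673.]
-18.700000000000003
```

View pics/side0.png

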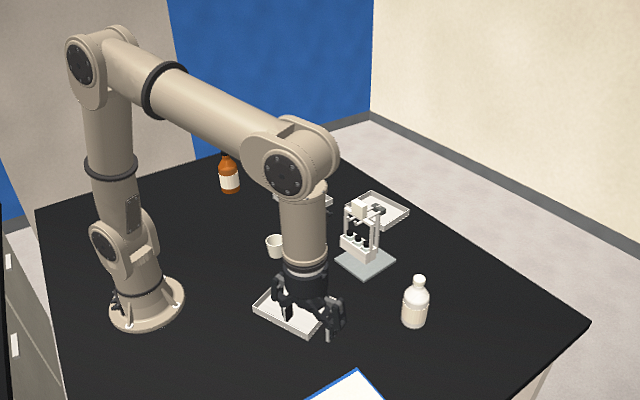

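View pics/top0.png

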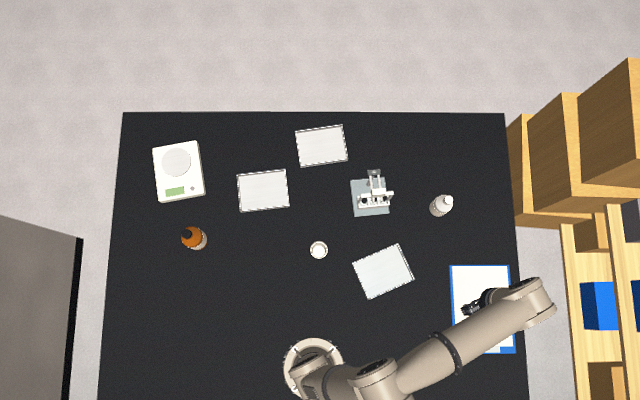

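The side view shows the carrier at about (360,225), with the arm in front. The top view shows three tray lookalikes at (263,190), (321,145) and (383,271). The flat thing at (178,170) has a pan and a display, so it is a scale. The tray at (263,190) is the farthest left and is on the other side from the stand (370,197), so it fits. I'll confirm with a crop.

```bash
python3 - <<'E'
from h import *
im=snap("top","top1.png",(225,115,415,235),4)
g=cv2.cvtColor(im,cv2.COLOR_RGB2GRAY)
m=(g>95).astype(np.uint8)
n,l,st,c=cv2.connectedComponentsWithStats(m)
for i in range(1,n):
    if 200<st[i,4]<6000:
        pts=np.argwhere(l==i)[:,::-1].astype(np.float32); r=cv2.minAreaRect(pts)
        b=np.array([onz("top",p,25)[:2] for p in cv2.boxPoints(r)])
        print(st[i],c[i].round(),"box25",b.round().tolist(),b.mean(0).round())
E
```

```text
[ 295  124   53   44 1831] [321. 145.] box25 [[860.0, 75.0], [890.0, -110.0], [740.0, -128.0], [712.0, 53.0]] [800. -28.]
[ 152  140   54   63 2696] [178. 171.] box25 [[796.0, 619.0], [823.0, 439.0], [602.0, 396.0], [576.0, 571.0]] [699. 506.]
[ 236  168   54   45 1955] [262. 190.] box25 [[689.0, 292.0], [711.0, 107.0], [563.0, 89.0], [542.0, 271.0]] [626. 190.]
[ 350  169   44   48 1419] [370. 195.] box25 [[694.0, -128.0], [715.0, -284.0], [544.0, -298.0], [525.0, -146.0]] [ 619. -214.]
[429 195  25  22 398] [441. 205.] box25 [[561.0, -409.0], [631.0, -481.0], [582.0, -527.0], [513.0, -454.0]] [ 572. -468.]
[182 228  25  22 314] [195. 240.] box25 [[441.0, 481.0], [497.0, 428.0], [443.0, 371.0], [387.0, 424.0]] [442. 426.]
[310 241  18  18 256] [318. 250.] box25 [[408.0, 26.0], [451.0, -17.0], [408.0, -60.0], [365.0, -17.0]] [408. -17.]
[ 352  243   63   57 2114] [383. 271.] box25 [[362.0, -132.0], [437.0, -304.0], [302.0, -358.0], [230.0, -188.0]] [ 332. -246.]
[ 449  265   62   61 2100] [474. 285.] box25 [[352.0, -483.0], [361.0, -702.0], [151.0, -695.0], [143.0, -482.0]] [ 252. -590.]
[ 283  338   62   62 1770] [308. 366.] box25 [[-41.0, 147.0], [147.0, 44.0], [59.0, -125.0], [-126.0, -19.0]] [10. 12.]
[ 327  340  128   60 3736] [398. 377.] box25 [[-52.0, -34.0], [103.0, -451.0], [-29.0, -499.0], [-179.0, -86.0]] [ -39. -267.]
[611 366  16  34 430] [618. 383.] box25 [[-5.0, -1036.0], [-2.0, -1084.0], [-116.0, -1083.0], [-118.0, -1036.0]] [  -60. -1060.]
```

View pics/top1.png

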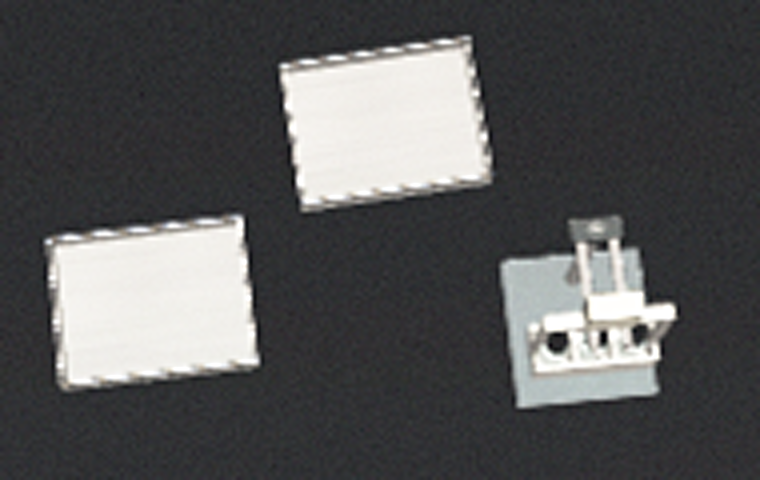

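The crop confirms the target tray at (262,190), farthest left. The grip block's top face is near (616,303) in the crop, full frame about (379,191). The prongs run down to it from the clamp at (596,228). Next I measure the block, the yaw and a side-view check.

```bash
python3 - <<'E'
from h import *
im=snap("side","side1.png",(320,180,420,290),6)
F=lambda u,v:(225+u/4-.4,115+v/4-.4)
o=lambda u,v,z:onz("top",F(u,v),z)[:2].round(1)
print("block back edge z232",o(588,292,232),o(642,291,232))
print("block front bottom z188",o(590,322,188),o(643,318,188))
a,b=o(502,262,12),o(518,408,12);c,d=o(638,250,12),o(657,393,12)
print("base",a,b,c,d,[np.degrees(np.arctan2(*(p-q)[::-1])).round(1) for p,q in((a,b),(c,d))], "front edge",np.degrees(np.arctan2(*(b-d)[::-1]))-90,"back", np.degrees(np.arctan2(*(a-c)[::-1]))-90,"centre",(a+b+c+d)/4)
p,q=o(583,245,180),o(591,292,180);r,s=o(613,243,180),o(619,290,180)
print("prong",[np.degrees(np.arctan2(*(x-y)[::-1])).round(1) for x,y in((p,q),(r,s))],p,q,r,s)
E
```

```text
block back edge z232 [ 583.9 -185.5] [ 584.8 -229.1]
block front bottom z188 [ 569.4 -192.3] [ 572.9 -236.4]
base [ 667.8 -135.2] [ 529.6 -147.6] [ 679.7 -262.5] [ 543.7 -275.6] [np.float64(5.1), np.float64(5.5)] front edge 6.286143775092526 back 5.340487794185378 centre [ 605.2   -205.225]
prong [np.float64(8.0), np.float64(5.3)] [ 637.6 -189.2] [ 597.  -194.9] [ 639.4 -214.5] [ 598.7 -218.3]
```

View pics/side1.png

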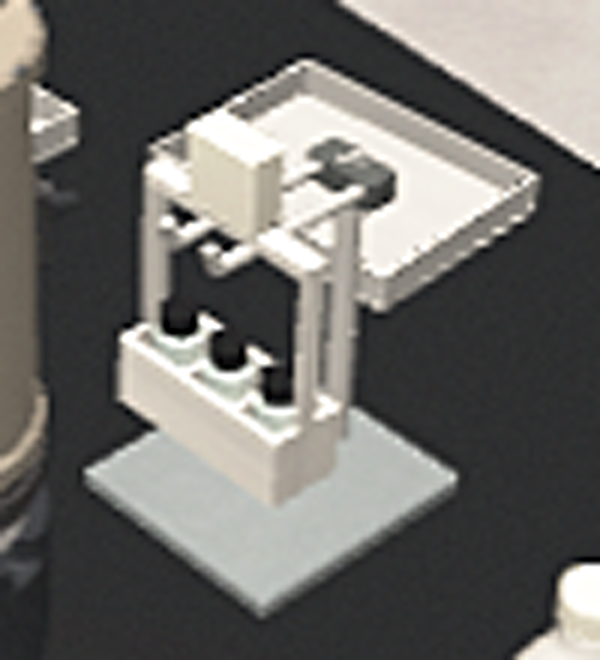

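Yaw is about 5.5° and the stand origin is about (605,-205). That puts the hang and block centre near (574,-208), and both cues agree. I'll grip across the block's 44 mm (jaws along carrier y), which needs about an 18.6° twist, and go above it first.

```bash
python3 -m crank '[[[-3,-4,-1],3,-1],[[-8,-7,-2.5],8,-1],[[-14,-8,-4],13,-1],[[-20,-8,-6],18.6,-1],[[-26,-8,-7.5],18.6,-1],[[-32,-8,-9],18.6,-1],[[-37,-8,-10.5],18.6,-1],[[-41,-8,-12],18.6,-1],[[-43.8,-8,-12.5],18.6,-1],[[-43.8,-8,-12.5],18.6,-1],[[-43.8,-8,-12.5],18.6,-1]]' 60
python3 - <<'E'
from h import *
s=observe();print(s["tool_pos"],Rt(s).round(3)[:,2],s["t"],s["opening"],proj("side",[573,-208.5,232]),proj("top",[573,-208.5,232]))
snap("side","side2.png",(300,120,440,290),4)
print(onz("side",(360,203.5),232))
E
```

```text
t: 1.58
tool_pos: [572.5, -209.8, 310.5]
eef_rot: [0.033, -0.034, 0.706, -0.706]
force: [-0.8, -0.3, -0.3]
opening: 1.001
[ 572.4946666  -209.81265763  310.45960902] [ 0.095 -0.996 -0.001] 1.575 1.0010948548470822 [358.1229696 201.2195273] [378.83575331 190.90680159]
[ 570.27788778 -220.13157762  232.        ]
```

View pics/side2.png

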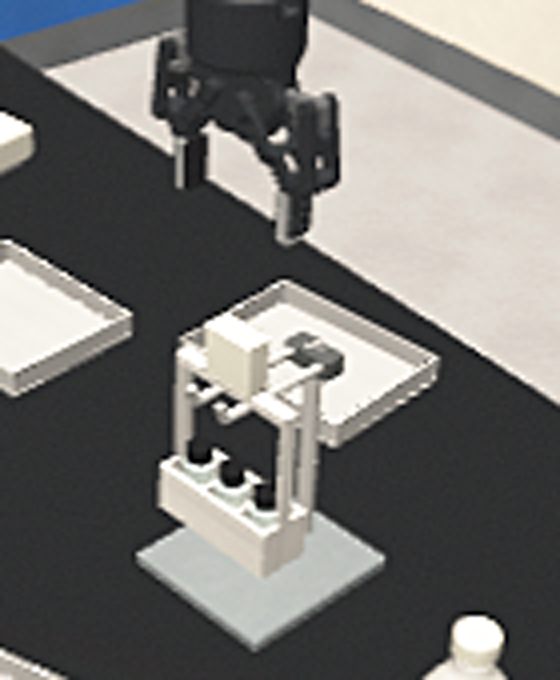

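```bash
python3 - <<'E'
from h import *
print(tri((359.0,204.2),(378.9,190.6)))
# check both cams with the bar's ends / block corners by projection of the model
c,s=np.cos(np.radians(5.5)),np.sin(np.radians(5.5))
for P in((573,-208.5),(572,-214)):
  for dx,dy in((11,22),(11,-22),(-11,-22),(-11,22)):
    X=[P[0]+c*dx-s*dy,P[1]+s*dx+c*dy,232]
    print((dx,dy),((proj("side",X)-[300,120]+.4)*4).round(),((proj("top",X)-[225,115]+.4)*4).round())
im=snap("top","top2.png",(340,155,420,225),8)
E
```

```text
(array([ 575.9301078 , -209.93897257,  222.07588712]), np.float64(1.1140568034950016))
(11, 22) [224. 307.] [588. 295.]
(11, -22) [269. 334.] [642. 290.]
(-11, -22) [245. 346.] [646. 316.]
(-11, 22) [200. 319.] [592. 321.]
(11, 22) [227. 311.] [595. 296.]
(11, -22) [273. 338.] [649. 291.]
(-11, -22) [249. 351.] [653. 317.]
(-11, 22) [204. 323.] [598. 322.]
```

View pics/top2.png

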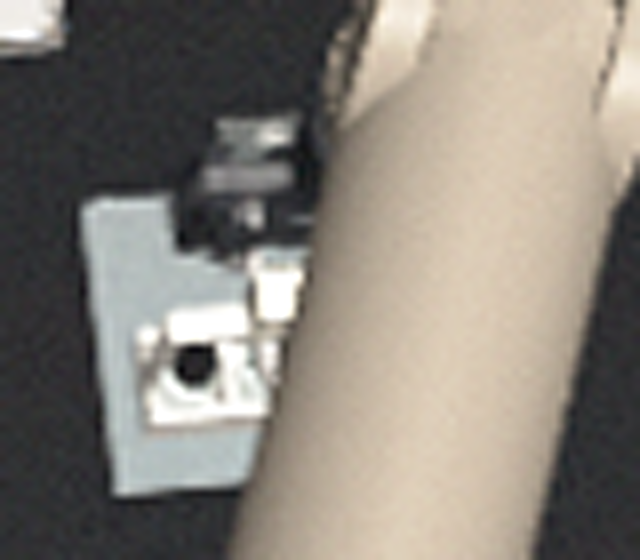

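The top view is now mostly hidden by the arm. The side view puts the block about 3 px lower than the model, so I'll check for calibration bias against the gripper and the base plate.

```bash
python3 - <<'E'
from h import *
cr=lambda X:((proj("side",X)-[300,120]+.4)*4).round()
print("tips pred",[cr([572.5+.095*d,-209.8-.996*d,z]) for z in(310.5,323.5) for d in(-46,46)])
g=lambda u,v:(300+u/4-.4,120+v/4-.4)
B=[onz("side",g(u,v),12)[:2] for u,v in((136,556),(254,636),(385,558))]
print("base left,front,right",[b.round(1) for b in B],"centre",((B[0]+B[2])/2).round(1), "yaw",[np.degrees(np.arctan2(*(B[0]-B[1])[::-1]))-90,np.degrees(np.arctan2(*(B[2]-B[1])[::-1]))])
print(onz("side",g(237,338),232),onz("side",g(237,338),222))
E
```

```text
tips pred [array([190., 201.]), array([288., 255.]), array([191., 184.]), array([289., 238.])]
base left,front,right [array([ 527.9, -156.2]), array([ 546.8, -275.5]), array([ 679.7, -267.1])] centre [ 603.8 -211.6] yaw [np.float64(9.006343342329671), np.float64(3.6073747515559664)]
[ 565.9896616 -220.5932913  232.       ] [ 575.35468114 -209.15427698  222.        ]
```

The gripper projects within about 1 px. The base from the side view is (604,-212), so the block is at about (573.5,-211). The TCP is within 2 mm of that and the jaws have 20 mm to spare, so I descend.

```bash
python3 -m crank '[[[0,2,0.1],0,-1],[[0,5,0.1],0,-1],[[0,8,0.1],0,-1],[[0,10,0.1],0,-1],[[0,11,0.1],0,-1],[[0,11.5,0.1],0,-1],[[0,11.5,0.1],0,-1]]'
python3 - <<'E'
from h import *
snap("side","side3.png",(310,130,430,280),5)
E
```

```text
t: 2.55
tool_pos: [572.3, -211.8, 196.4]
eef_rot: [-0.033, 0.033, -0.706, 0.706]
force: [-0.0, -0.5, 0.6]
opening: 0.998
```

View pics/side3.png

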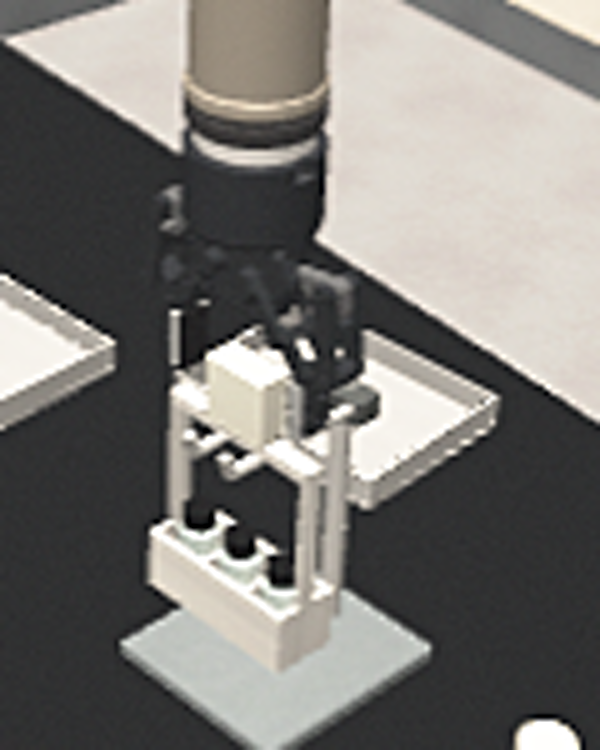

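```bash
python3 - <<'E'
from h import *
cr=lambda X:((proj("side",X)-[310,130]+.4)*5).round()
c,s=np.cos(np.radians(5.5)),np.sin(np.radians(5.5))
for d in(-43,43):
  for e in (-11,11): print("pad tip",d,e,cr([572.3+.095*d+e,-211.8-.996*d+.095*e,209]))
for P in((572,-212),(565,-212)):
  for z in(232,188):
    print(P,z,[cr([P[0]+c*dx-s*dy,P[1]+s*dx+c*dy,z]).tolist() for dx,dy in((11,22),(11,-22),(-11,-22),(-11,22))])
E
python3 -c "
import cv2;a=cv2.imread('pics/raw_side3.png')[185:235,335:395];cv2.imwrite('pics/side3b.png',cv2.resize(a,None,fx=12,fy=12,interpolation=cv2.INTER_CUBIC))"
```

```text
pad tip -43 -11 [176. 370.]
pad tip -43 11 [206. 356.]
pad tip 43 -11 [285. 439.]
pad tip 43 11 [314. 423.]
(572, -212) 232 [[232.0, 338.0], [288.0, 371.0], [259.0, 387.0], [203.0, 352.0]]
(572, -212) 188 [[230.0, 403.0], [285.0, 438.0], [256.0, 453.0], [201.0, 418.0]]
(565, -212) 232 [[222.0, 342.0], [278.0, 376.0], [248.0, 391.0], [192.0, 356.0]]
(565, -212) 188 [[220.0, 407.0], [275.0, 442.0], [246.0, 458.0], [191.0, 422.0]]
```

View pics/side3b.png

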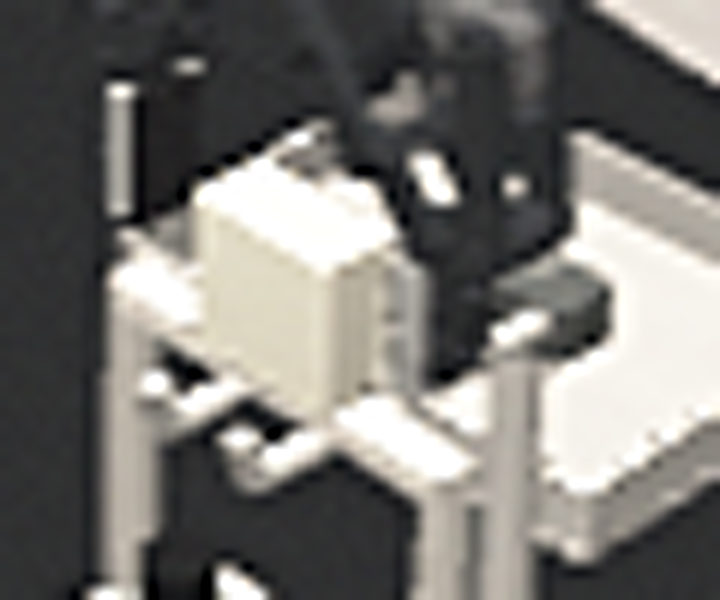

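The enlarged crop shows the block between the two pads. Its top front corners match the prediction for a block at (572,-212) within about 1 px, so it's centred. I close the gripper.

```bash
python3 -m crank '[[[0,0,0],0,0.2],[[0,0,0],0,1],[[0,0,0],0,1],[[0,0,0],0,1],[[0,0,0],0,1],[[0,0,0],0,1],[[0,0,0],0,1],[[0,0,0],0,1]]' 70
```

```text
t: 3.6
tool_pos: [573.2, -210.5, 197.7]
eef_rot: [0.034, -0.033, 0.707, -0.706]
force: [-0.4, 2.7, 5.9]
opening: 0.502
```

Opening is about 43 mm, so it has the block. Next a gentle lift of 32 mm.

```bash
python3 -m crank '[[[0,-0.3,0],0,1],[[0,-0.8,0],0,1],[[0,-1.5,0],0,1],[[0,-2.2,0],0,1],[[0,-2.8,0],0,1],[[0,-3.1,0],0,1],[[0,-3.2,0],0,1],[[0,-3.2,0],0,1]]'
python3 - <<'E'
from h import *
s=observe();print(Rt(s).round(3),s["force"])
snap("side","side4.png",(310,130,430,280),4)
E
```

```text
t: 4.6
tool_pos: [573.1, -210.5, 229.6]
eef_rot: [0.034, -0.033, 0.707, -0.706]
force: [0.6, 0.7, -3.8]
opening: 0.508
[[-0.996  0.001  0.094]
 [-0.094  0.001 -0.996]
 [-0.002 -1.    -0.001]] [ 0.60099546  0.68950265 -3.76277041]
```

View pics/side4.png

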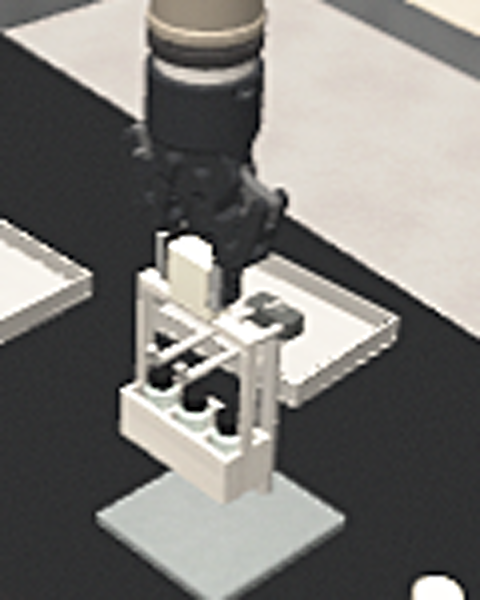

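The carrier is held level with its bar clear above the prongs and three caps visible; the force of -3.8 N matches its weight. Now I draw it off 12 cm along the stand's -x.

```bash
python3 -m crank '[[[0.3,0,0],0,1],[[1,0,0],0,1],[[2,0,0],0,1],[[3.3,0,0],0,1],[[4.8,0,0],0,1],[[6.3,0,0],0,1],[[7.8,0,0],0,1],[[9.3,0,0],0,1],[[10.5,0,0],0,1],[[11.4,0,0],0,1],[[11.9,0,0],0,1],[[12,0,0],0,1]]'
python3 - <<'E'
from h import *
s=observe();R=Rt(s)
print("R",R.round(3).tolist(),"to tray (tool cm)",(R.T@(np.array([626,190,s["tool_pos"][2]])-s["tool_pos"])/10).round(1))
snap("side","side5.png",(250,130,410,290),4)
E
```

```text
t: 6.15
tool_pos: [453.5, -221.9, 229.3]
eef_rot: [0.034, -0.033, 0.707, -0.706]
force: [0.5, -1.3, -3.0]
opening: 0.507
R [[-0.996, 0.002, 0.094], [-0.094, 0.001, -0.996], [-0.002, -1.0, -0.001]] to tray (tool cm) [-21.    0.1 -39.4]
```

View pics/side5.png

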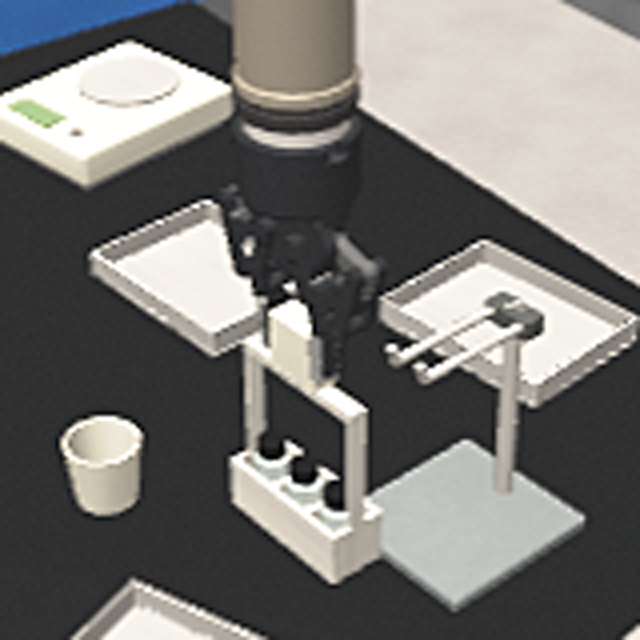

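The carrier is off the hook with the vials in place, and the prongs are free. Next I raise it a little and move left, clear of the stand, before moving out over the tray.

```bash
python3 -m crank '[[[0,-0.4,-0.2],0,1],[[0,-1,-0.8],0,1],[[0,-1.6,-1.9],0,1],[[0,-2,-3.4],0,1],[[0,-2.2,-5.2],0,1],[[0,-2.3,-7.2],0,1],[[-0.3,-2.3,-9.2],0,1],[[-1,-2.3,-11.2],0,1],[[-2,-2.3,-13.2],0,1],[[-3.2,-2.3,-15.2],0,1],[[-4.5,-2.3,-17.2],0,1],[[-5.8,-2.3,-19.2],0,1]]' && python3 -m crank '[[[-1.2,0,-2],0,1],[[-2.5,0,-4],0,1],[[-3.9,0,-6],0,1],[[-5.3,0,-8],0,1],[[-6.7,0,-10],0,1],[[-8.1,0,-12],0,1],[[-9.5,0,-14],0,1],[[-10.8,0,-15.8],0,1],[[-11.9,0,-17.3],0,1],[[-12.7,0,-18.4],0,1],[[-13.2,0,-19],0,1],[[-13.3,0,-19.1],0,1]]'
python3 - <<'E'
from h import *
s=observe();R=Rt(s)
print("R",R.round(3).tolist(),"to goal (tool cm)",(R.T@(np.array([626,190,243])-s["tool_pos"])/10).round(1))
E
```

```text
t: 7.7
tool_pos: [493.0, -23.1, 252.6]
eef_rot: [0.034, -0.033, 0.707, -0.706]
force: [0.8, 0.4, -4.7]
opening: 0.503
t: 9.2
tool_pos: [607.0, 180.1, 252.9]
eef_rot: [0.034, -0.034, 0.707, -0.706]
force: [-0.2, 0.5, -3.8]
opening: 0.503
R [[-0.995, 0.001, 0.096], [-0.096, 0.001, -0.995], [-0.001, -1.0, -0.001]] to goal (tool cm) [-2.   1.  -0.8]
```

```bash
python3 -m crank '[[[-0.3,0.1,-0.1],0,1],[[-0.8,0.4,-0.3],0,1],[[-1.4,0.7,-0.6],0,1],[[-1.8,0.9,-0.8],0,1],[[-2,1,-0.8],0,1],[[-2,1,-0.8],0,1],[[-2,1,-0.8],0,1],[[-2,1,-0.8],0,1]]'
python3 - <<'E'
from h import *
s=observe();R=Rt(s);print(R.round(3).tolist(),s["joint_velocities"].round(3))
im=snap("side","side6.png",(250,100,410,240),5)
print("underside centre pred",((proj("side",[626,190,100])-[250,100]+.4)*5).round(),"tray centre pred",((proj("side",[626,190,0])-[250,100]+.4)*5).round())
a=cv2.imread("pics/raw_side6.png")
E
```

```text
t: 10.2
tool_pos: [626.1, 189.9, 243.1]
eef_rot: [0.034, -0.034, 0.707, -0.706]
force: [0.1, 0.3, -3.6]
opening: 0.504
[[-0.995, 0.001, 0.096], [-0.096, 0.001, -0.995], [-0.001, -1.0, -0.001]] [-0.001  0.001  0.     0.     0.     0.     0.   ]
underside centre pred [251. 386.] tray centre pred [257. 503.]
```

View pics/side6.png

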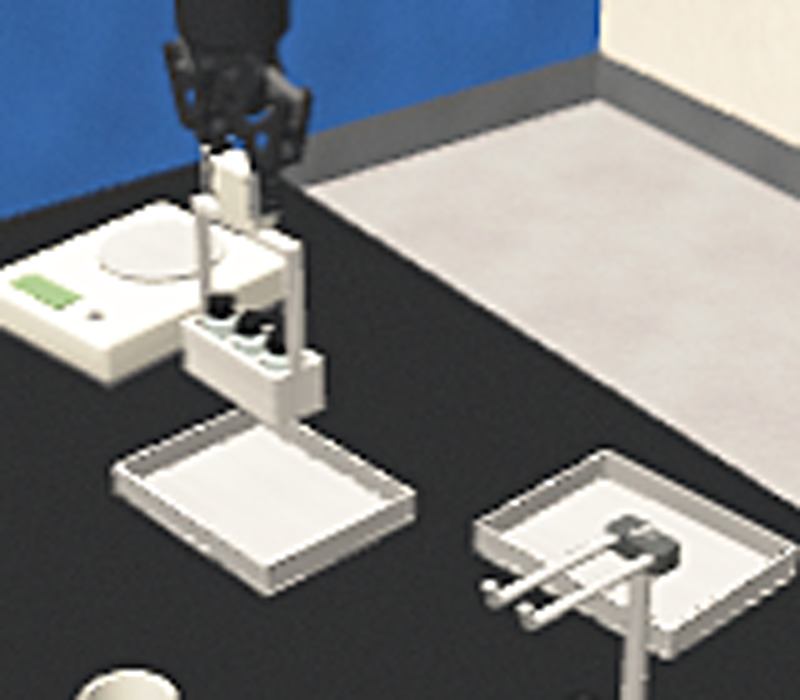

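The carrier hangs upright and level over the tray, with all three caps visible. The tray's rim corners at (113,467) and (415,493) give a centre about 2 px (roughly 5 mm) from the predicted one. The arm is still and the underside works out at about 100 mm, so I'm handing it in.

```bash
python3 - <<'E'
from h import *
print(finish_job()); s=observe(); print(s["tool_pos"],s["opening"],s["force"],s["t"])
E
```

```text
the job is handed in; nothing more can be done
None
the job is handed in; nothing more can be done
```

I gripped the carrier by its block, lifted it 32 mm and drew it 12 cm off the prongs. I then carried it to the left-most tray and handed the job in while holding it there, after about 10 s of robot time.

- **Position:** at the last check the TCP was at (626, 190, 243), putting the underside about 100 mm above the bench. That height comes from the tool's rise since the grip, not from a measurement of the carrier.
- **Level and still:** the tool was vertical to about 0.1° and the joint speeds were about zero. The last side picture shows the carrier upright with all three vials in it.
- **Grip:** the opening was steady at 0.50 (about 43 mm) and the load about 3.6 N.
- **Disagreements:** the top and side cameras differed by about 6 mm on the stand's position. They also differed by about 5 mm on the tray's centre, and I did not correct for that.
- **Not checked:** I took no final picture of the bottles. The path stayed clear of them and passed above the cup. The state could not be read after hand-in.

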